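Show which specimen is next and the rack pocket it goes back to

ROBOT

A 7-joint arm with a two-finger parallel gripper is mounted at the origin on a cart in front of the work surface, level with it; the furniture and walls round the work are solid. World frame = base frame: x ahead of the robot, y to its left, z up, the work surface at z = 0. Lengths are in m, angles in rad, forces in N, time in s.
With the tool pointing down it reaches from about 0.4 to 0.875 m from the base axis. Payload 6.5 kg.
Tool frame: the origin (TCP) lies at the very end of the fingers, on their centre line; the grasp point (between the pads) lies 19 mm behind it; z points along the fingers, x is the direction in which the jaws open and shut, and the axes are right-handed (so a half turn about z gives the same grasp; the last joint's range is limited). The gripper opens to 85 mm and grips with 20 to 120 N. Pads are 22 mm wide; open, the fingers measure 114 mm over their backs; the gripper's body (76 mm by 85 mm) begins 54 mm behind the grasp point. The pads swing forward as they close: fully open they stand 13 mm farther back than shut.
Start: joints at [-1.246, 0.536, -0.004, 1.538, 0.003, 1.067, -0.071], TCP at [0.248, 0.601, 0.231] pointing down, gripper open.
Joint ranges: [-2.7, 2.7], [-0.37, 2.16], [-1.27, 1.26], [0.24, 2.4], [-1.31, 4.45], [0.19, 1.91], [-2.76, 2.76]. Speed limits (rad/s): [2.39, 2.39, 3.14, 3.14, 3.14, 3.14, 3.14].

INTERFACE

Orientations are given as a rotation vector (axis times angle).
In Python, from bench import get_obs, get_image, camera_info, finish_job gives the robot as it stands.
- The arm moves only by the tool step_arm, never from a script. Its argument "deltas" is a list of rows, each an object of numbers: "tx", "ty", "tz": the shift along the tool's x, y, z in m; "twist": the turn about the tool's z in degrees. A call has 1 to 12 rows; each row is the pose to reach, as a shift and turn from the pose commanded when the call began, along the tool's axes at that moment; what a row does not reach only later rows make up. A row lasts 1/8 s, in which the tool goes at most 62.5 mm and 10.7 degrees, less where a joint would pass 70% of its speed; a pose out of reach is approached as far as the arm can. A call with a gripper value outside its range is refused whole. "jaw" is the opening, from 0 (shut) to 1 (fully open), set as the call begins (left out, the last holds). The fingers move at their own pace and stop on an object; "newtons" is the grip in N (left out, the last holds). Time passes only in rows, so rows that repeat a pose let the fingers close. It gives the time, the measured TCP pose, the force and the opening at its end, in the units of the state.
- get_obs(): the state, without advancing time (a new reading comes with each control period).
- get_image(name): name is "side" or "top"; returns (picture, depth): 400x640x3 uint8, red, green, blue; 400x640 float32, m along the optical axis (not along the pixel's ray), 0 where there is no reading.
- camera_info(name): a dict with "K" (3x3 intrinsics, pixels), "world_to_cam" (4x4, takes a point from world to camera coordinates). Camera axes: x right, y down, z forward; pixel columns grow to the right and rows downward; lengths in m; the calibration is good to about 2 mm. A picture is of the moment at which its call begins. camera_info takes no time and is no camera call.
- finish_job(): hands the job in, once; it reports no verdict.
The state is a dict: "time_s": time; "joint_pos": joint angles; "qd": joint speeds; "effort": joint torques, N m; "position": TCP position; "orientation": TCP orientation; "force": force on the tool from outside, world axes, zero at the start; "moment": the same for the moment, N m; "finger_gap": opening from 0.0 (shut) to 1.0 (fully open).
Only numpy, scipy, OpenCV 4.12 (cv2) and the standard library are available. Lean on these libraries where they do the work, as an engineer would, in place of code of your own. Each camera call takes 0.05 s, during which the arm holds its last target. There are 200 camera calls.

TASK

Show the trainee which specimen is to be tested and where it goes afterwards, by pointing only: bring the fingertips over the one resin-mounted specimen that stands outside the wooden rack, a few centimetres above its centre, and stay there for two seconds. Then point in the same way at the centre of the only empty pocket of the rack for two seconds, and finish there, still pointing at it. Touch nothing on the way, neither the things on the bench nor the testing machine at the left.

Things in the scene. Friction and masses are not known exactly. Their poses are not given: they have to be found in the camera images.
- mount_top (a point): Centre of the top face of the specimen that stands alone on the bench, outside the rack: a black resin disc 30 mm across and 16 mm high, with one metal strip set in its top; it stands upright on the bench (z of its top = 16 mm), to the robot's right of the rack.
- pocket_mouth (a point): Centre of the mouth of the empty pocket, level with the top of the rack (17 mm above the bench). The pocket is a round hole about 33 mm across and 12 mm deep.
- rack: Wooden specimen rack, a board 95 x 190 x 17 mm fixed on the bench; origin at the centre of its underside, x across its short side, y along its long side, z up. Two rows (x = -21 and +23 mm) of four pockets (y = -66, -22, 22, 66 mm). Seven pockets hold resin-mounted specimens (seated, they do not move), 30 mm discs whose tops stand 18 to 24 mm above the bench; one pocket is empty, differing from run to run.
- flat_anvil: Bystander: chrome anvil cap, a flat disc on a short stem, 44 mm across, 18 mm high, loose on the bench; origin at the centre of its underside.
- loupe: Bystander: black eye loupe, a small cup 38 mm across, 37 mm high, standing on the bench; origin at the centre of its underside.
- marker: Bystander: marker pen, 124 mm long, 12 mm thick, lying loose near the front of the bench; origin at its middle, on the bench.
- white_meter: Bystander: white desk meter, a box 66 x 145 mm and 107 mm high, fixed on the front part of the bench between the rack and the lone specimen; origin at the centre of its underside. At the left of the bench (beyond y = 0.45 m) a tall testing machine has levers that reach out towards the robot; the arm starts near them, so draw back before swinging across.
There are look-alikes about, which are no part of the job. Leave any orange or yellow look-alike of the part that bears mount_top alone.

How it is judged:
By the outcome, as a careful person would: the job done as asked, in the order asked, and still so for the second after the job is handed in, with the robot touching nothing.
It also fails if it takes over 40 s, if anything falls off the work surface, if the arm or the gripper's body presses on something with over 40 N, if the wrist force passes 120 N, or if a joint passes its speed limit or range.

## Working session

There is one attempt and no reset: what is moved stays moved. The work goes in short steps, Python scripts to look and compute and a tool call to move; the robot and the scene stay as the last step left them, time stands still between calls to the robot, and variables do not carry over. Pictures are saved under pics/ and viewed, about 8 in all and at most 12, crops included, and the job is handed in when it is done.

Besides the shell and the picture viewer there is one more tool, called as name(argument=value, ...), one argument or row to a line, values as JSON. step_arm: Moves the arm, as the interface text tells. Its arguments: {"type":"object","properties":{"deltas":{"type":"array","items":{"type":"object","properties":{"tx":{"type":"number"},"ty":{"type":"number"},"tz":{"type":"number"},"twist":{"type":"number"}}}},"jaw":{"type":"number"},"newtons":{"type":"number"}},"required":["deltas"]}

```bash
mkdir -p pics; python3 - <<'E'
from bench import *
import cv2,numpy as np
o=get_obs();print(o['time_s'],o['position'],o['orientation'])
for n in('top','side'):
    im,d=get_image(n);cv2.imwrite(f'pics/{n}0.png',im[...,::-1]);np.save(f'{n}0.npy',d);c=camera_info(n);print(n,np.round(c['K'],1).tolist(),np.round(c['world_to_cam'],3).tolist())
E
```

```text
0.0 [0.24738872 0.60041038 0.2304107 ] [ 2.60956907e+00  1.74733523e+00 -2.13720317e-03]
top [[369.8, 0.0, 321.8], [0.0, 369.8, 198.2], [0.0, 0.0, 1.0]] [[0.001, -1.0, 0.004, -0.06], [-0.982, -0.001, -0.19, 0.501], [0.19, -0.004, -0.982, 0.785], [0.0, 0.0, 0.0, 1.0]]
side [[451.3, 0.0, 321.5], [0.0, 451.3, 199.1], [0.0, 0.0, 1.0]] [[0.924, 0.383, -0.012, -0.438], [0.164, -0.424, -0.891, -0.053], [-0.346, 0.821, -0.454, 1.09], [0.0, 0.0, 0.0, 1.0]]
```

View pics/top0.png

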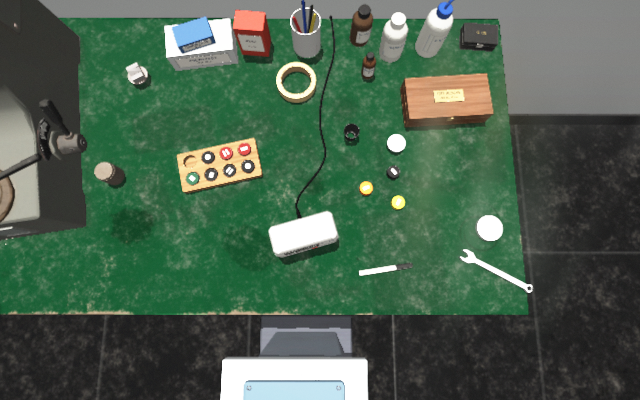

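View pics/side0.png

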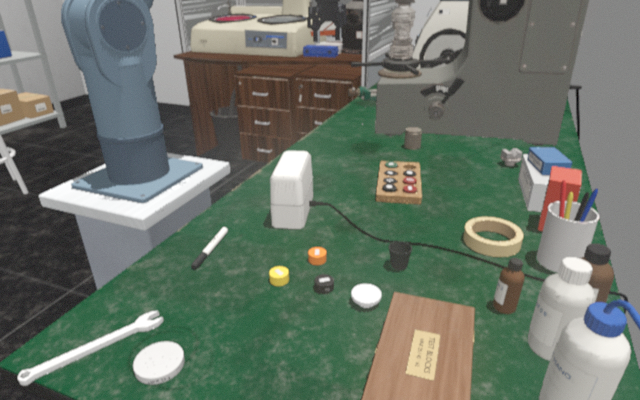

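The top view shows the black lone specimen at about (393,173), also at (324,285) in the side view. The rack is at (177–262, 140–190), and the pocket near (190,160) looks empty.

Things that could be mistaken for the specimen (top-view pixels):
- orange disc (366,188)
- yellow disc (398,202)
- loupe (351,132)
- white disc or anvil (396,143)
- the seven seated discs

By its description, the specimen is the black disc at (393,173). I'll check that choice and the pocket in one close crop.

```bash
cat >h.py <<'E'
from bench import *
import cv2,numpy as np
def ray(n,u,v,z):
    c=camera_info(n);T=np.array(c['world_to_cam']);R,t=T[:3,:3],T[:3,3]
    o=-R.T@t;d=R.T@np.linalg.inv(c['K'])@[u,v,1]
    return o+d*(z-o[2])/d[2]
def proj(n,p):
    c=camera_info(n);T=np.array(c['world_to_cam']);q=np.array(c['K'])@(T[:3,:3]@p+T[:3,3]);return q[:2]/q[2]
E
python3 - <<'E'
from h import *
t=cv2.imread('pics/top0.png');s=cv2.imread('pics/side0.png')
def dark(im,x0,y0,x1,y1,th=60):
    m=(im[y0:y1,x0:x1].max(2)<th).astype(np.uint8)
    n,l,st,ce=cv2.connectedComponentsWithStats(m);k=1+st[1:,4].argmax();print(st[k]+[x0,y0,0,0,0],ce[k]+[x0,y0])
    return ce[k]+[x0,y0]
a=dark(t,382,162,405,184);b=dark(s,310,272,338,296)
print('mount top',ray('top',*a,.012),'side',ray('side',*b,.010))
# rack: wood mask min-area rectangle
h=cv2.cvtColor(t,cv2.COLOR_BGR2HSV)[130:200,165:275]
m=cv2.inRange(h,(8,90,120),(25,255,255));m=cv2.morphologyEx(m,cv2.MORPH_CLOSE,np.ones((5,5)))
c=max(cv2.findContours(m,0,2)[0],key=cv2.contourArea);hull=cv2.convexHull(c)[:,0]+[165,130]
P=np.array([ray('top',*p,.017)[:2] for p in hull],np.float32);r=cv2.minAreaRect(P);print(r);B=cv2.boxPoints(r)
c0=np.array(r[0]);e=B-np.roll(B,1,0);L=e[np.linalg.norm(e,axis=1).argmax()];L/=np.linalg.norm(L)
if L[1]<0:L=-L
X=np.array([L[1],-L[0]])
for sg in(1,-1):
  for x in(-21,23):
    for y in(-66,-22,22,66):
      w=np.r_[c0+sg*(X*x+L*y)/1000,.017];print(sg,x,y,w.round(4),proj('top',w).round(1))
for u,v in((189,161),(208,157),(226,153),(244,149),(192,178),(211,174),(229,171),(248,167)):
  print(u,v,ray('top',u,v,.02).round(4))
A=cv2.resize(t[135:195,170:270],None,fx=6,fy=6,interpolation=2);C=cv2.resize(t[120:215,340:415],None,fx=2.5,fy=2.5)
D=cv2.resize(s[260:300,260:345],None,fx=2.3,fy=2.3)
o=np.zeros((600,800,3),np.uint8)
for q,x,y in((A,0,0),(C,0,362),(D,200,362),(cv2.resize(s[155:207,370:430],None,fx=4,fy=4),420,362)):o[y:y+q.shape[0],x:x+q.shape[1]]=q
cv2.imwrite('pics/c1.png',o)
E
```

```text
[386 172  13   8  32] [390.71875 176.5625 ]
[314 285   4   5   7] [315.42857143 287.        ]
mount top [ 0.56025938 -0.224046    0.012     ] side [ 0.56614205 -0.24474663  0.01      ]
((0.5887657999992371, 0.18493682146072388), (0.09637045860290527, 0.19112949073314667), 13.100581169128418)
1 -21 -66 [0.5833 0.1159 0.017 ] [247.8 166.4]
1 -21 -22 [0.5733 0.1587 0.017 ] [229.5 170.4]
1 -21 22 [0.5633 0.2016 0.017 ] [211.2 174.5]
1 -21 66 [0.5534 0.2445 0.017 ] [192.8 178.5]
1 23 -66 [0.6261 0.1259 0.017 ] [244.3 149.1]
1 23 -22 [0.6162 0.1687 0.017 ] [226.2 153.1]
1 23 22 [0.6062 0.2116 0.017 ] [208.1 157.1]
1 23 66 [0.5962 0.2544 0.017 ] [189.8 161.1]
-1 -21 -66 [0.5943 0.254  0.017 ] [189.9 161.8]
-1 -21 -22 [0.6042 0.2111 0.017 ] [208.2 157.8]
-1 -21 22 [0.6142 0.1683 0.017 ] [226.4 153.9]
-1 -21 66 [0.6242 0.1254 0.017 ] [244.5 149.9]
-1 23 -66 [0.5514 0.244  0.017 ] [192.9 179.4]
-1 23 -22 [0.5614 0.2012 0.017 ] [211.3 175.3]
-1 23 22 [0.5714 0.1583 0.017 ] [229.7 171.2]
-1 23 66 [0.5813 0.1154 0.017 ] [248.  167.2]
189 161 [0.5954 0.2552 0.02  ]
208 157 [0.6054 0.2108 0.02  ]
226 153 [0.6154 0.1685 0.02  ]
244 149 [0.6255 0.126  0.02  ]
192 178 [0.5539 0.2453 0.02  ]
211 174 [0.5637 0.2012 0.02  ]
229 171 [0.5711 0.1592 0.02  ]
248 167 [0.581  0.1148 0.02  ]
```

View pics/c1.png

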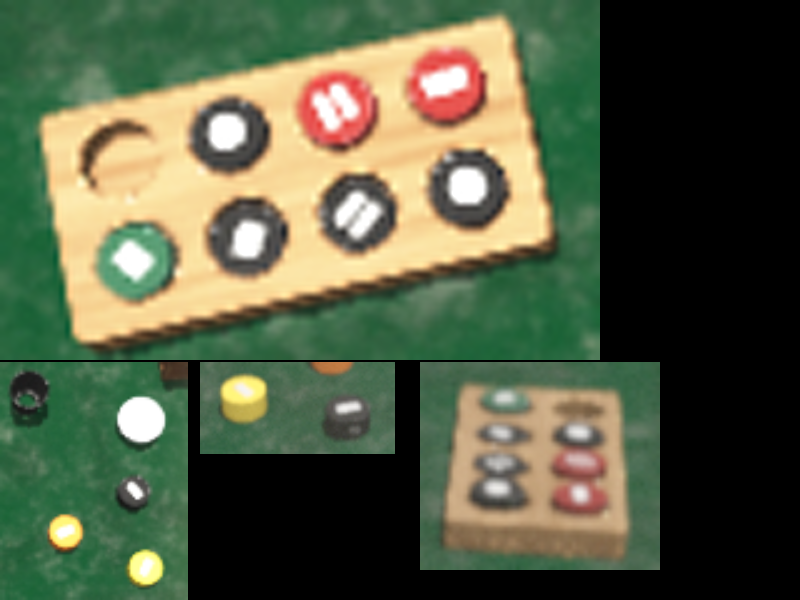

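The crop confirms both choices. The lone black disc has one metal strip, with its top centre at about (393,171) in the top view and (324,280) in the side view. The only empty pocket is the far-left one at about (190,161.5).

```bash
python3 - <<'E'
from h import *
from scipy.spatial.transform import Rotation as Ro
print('mount top',ray('top',393,171.2,.016),'side',ray('side',323.7,280,.016))
print('pocket top',ray('top',190,161.5,.017),'side',ray('side',370+157/4,155+47/4,.017))
d=np.load('top0.npy');d2=np.load('side0.npy');print('depths',d[171,393],d2[280,324])
print('meter corners',[ray('top',u,v,.107)[:2].round(3) for u,v in((270,233),(333,214),(338,238),(275,255))])
o=get_obs();R=Ro.from_rotvec(o['orientation']);print(R.as_matrix().round(3))
p=np.array(o['position'])
for w in([.21,.40,.26],[.40,.10,.26],[.44,-.10,.26],[.56,-.23,.2]):print(w,R.inv().apply(np.array(w)-p).round(3))
E
```

```text
mount top [ 0.57237719 -0.22914325  0.016     ] side [ 0.57433865 -0.23129275  0.016     ]
pocket top [0.59510744 0.25385    0.017     ] side [0.59802952 0.25280296 0.017     ]
depths 0.88043815 0.6941662
meter corners [array([0.416, 0.047]), array([ 0.456, -0.083]), array([ 0.406, -0.093]), array([0.372, 0.035])]
[[ 0.381  0.925 -0.   ]
 [ 0.925 -0.381 -0.001]
 [-0.002  0.    -1.   ]]
[0.21, 0.4, 0.26] [-0.2    0.042 -0.029]
[0.4, 0.1, 0.26] [-0.405  0.332 -0.029]
[0.44, -0.1, 0.26] [-0.574  0.445 -0.029]
[0.56, -0.23, 0.2] [-0.649  0.605  0.032]
```

Both views agree to within about 3 mm: mount (0.573, −0.230), pocket (0.596, 0.2535). First move: draw back from the machine with the jaws shut.

step_arm(
  deltas=[
    {"tx": -0.015,"ty": 0.003},
    {"tx": -0.05,"ty": 0.01},
    {"tx": -0.09,"ty": 0.019},
    {"tx": -0.13,"ty": 0.027},
    {"tx": -0.165,"ty": 0.035},
    {"tx": -0.19,"ty": 0.04},
    {"tx": -0.2,"ty": 0.042},
    {"tx": -0.2,"ty": 0.042},
  ],
  jaw=0,
)

```text
invalid input
```

step_arm(
  deltas=[
    {"tx": -0.015,"ty": 0.003,"tz": 0,"twist": 0},
    {"tx": -0.05,"ty": 0.01,"tz": 0,"twist": 0},
    {"tx": -0.09,"ty": 0.019,"tz": 0,"twist": 0},
    {"tx": -0.13,"ty": 0.027,"tz": 0,"twist": 0},
    {"tx": -0.165,"ty": 0.035,"tz": 0,"twist": 0},
    {"tx": -0.19,"ty": 0.04,"tz": 0,"twist": 0},
    {"tx": -0.2,"ty": 0.042,"tz": 0,"twist": 0},
    {"tx": -0.2,"ty": 0.042,"tz": 0,"twist": 0},
  ],
  jaw=0,
)

```text
time_s: 1.1
position: [0.2103, 0.4002, 0.2314]
orientation: [-2.61, -1.748, -0.0]
force: [0.0, 1.0, 1.2]
finger_gap: 0.002
```

step_arm(
  deltas=[
    {"tx": -0.012,"ty": 0.03,"tz": -0.01,"twist": 0},
    {"tx": -0.03,"ty": 0.075,"tz": -0.02,"twist": 0},
    {"tx": -0.048,"ty": 0.117,"tz": -0.03,"twist": 0},
    {"tx": -0.065,"ty": 0.157,"tz": -0.03,"twist": 0},
    {"tx": -0.098,"ty": 0.195,"tz": -0.03,"twist": 0},
    {"tx": -0.131,"ty": 0.233,"tz": -0.03,"twist": 0},
    {"tx": -0.164,"ty": 0.271,"tz": -0.03,"twist": 0},
    {"tx": -0.198,"ty": 0.309,"tz": -0.03,"twist": 0},
    {"tx": -0.25,"ty": 0.348,"tz": -0.03,"twist": 0},
    {"tx": -0.3,"ty": 0.389,"tz": -0.03,"twist": 0},
    {"tx": -0.345,"ty": 0.424,"tz": -0.03,"twist": 0},
    {"tx": -0.345,"ty": 0.424,"tz": -0.03,"twist": 0},
  ],
)

```text
time_s: 2.6
position: [0.4726, -0.0854, 0.2617]
orientation: [2.614, 1.736, -0.001]
force: [-0.4, 1.2, 0.3]
finger_gap: -0.004
```

step_arm(
  deltas=[
    {"tx": -0.015,"ty": 0.025,"tz": 0,"twist": 0},
    {"tx": -0.04,"ty": 0.06,"tz": 0,"twist": 0},
    {"tx": -0.065,"ty": 0.1,"tz": 0.01,"twist": 0},
    {"tx": -0.085,"ty": 0.13,"tz": 0.03,"twist": 0},
    {"tx": -0.096,"ty": 0.148,"tz": 0.06,"twist": 0},
    {"tx": -0.096,"ty": 0.148,"tz": 0.1,"twist": 0},
    {"tx": -0.096,"ty": 0.148,"tz": 0.13,"twist": 0},
    {"tx": -0.096,"ty": 0.148,"tz": 0.14,"twist": 0},
    {"tx": -0.096,"ty": 0.148,"tz": 0.14,"twist": 0},
    {"tx": -0.096,"ty": 0.148,"tz": 0.14,"twist": 0},
  ],
)

```text
time_s: 3.85
position: [0.5724, -0.2257, 0.1227]
orientation: [2.609, 1.747, 0.002]
force: [-0.2, -0.8, -0.9]
finger_gap: -0.003
```

```bash
python3 - <<'E'
from h import *
from scipy.spatial.transform import Rotation as Ro
o=get_obs();p=np.array(o['position']);print(o['time_s'],p,np.abs(o['qd']).max())
R=Ro.from_rotvec(o['orientation']);print(R.inv().apply(np.array([.573,-.230,.05])-p).round(4))
t=get_image('top')[0][...,::-1];s=get_image('side')[0][...,::-1]
out=np.hstack([cv2.resize(t[100:250,310:460],None,fx=2.6,fy=2.6),cv2.resize(s[180:330,240:390],None,fx=2.6,fy=2.6)])
cv2.imwrite('pics/m1.png',out)
E
```

```text
3.85 [ 0.57235662 -0.2256796   0.12267119] 0.005589748284877203
[-0.0038  0.0021  0.0727]
```

View pics/m1.png

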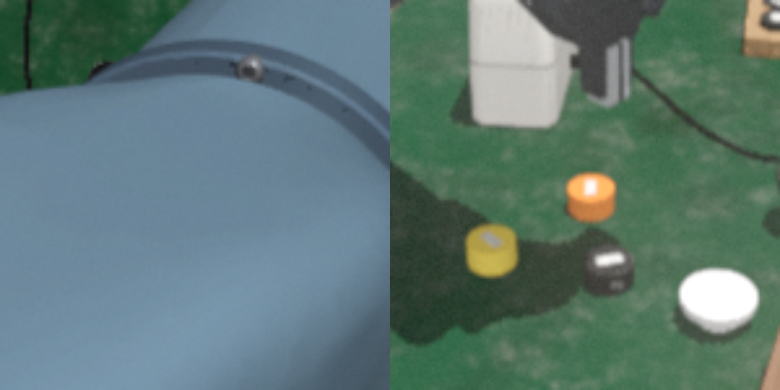

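The arm hides the top view. In the side view the fingertips (crop 605,103) stand straight above the black specimen (608,262), with nothing close by. Now descending and holding.

step_arm(
  deltas=[
    {"tx": -0.002,"ty": 0.001,"tz": 0.015,"twist": 0},
    {"tx": -0.004,"ty": 0.002,"tz": 0.035,"twist": 0},
    {"tx": -0.004,"ty": 0.002,"tz": 0.055,"twist": 0},
    {"tx": -0.004,"ty": 0.002,"tz": 0.067,"twist": 0},
    {"tx": -0.004,"ty": 0.002,"tz": 0.072,"twist": 0},
    {"tx": -0.004,"ty": 0.002,"tz": 0.072,"twist": 0},
    {"tx": -0.004,"ty": 0.002,"tz": 0.072,"twist": 0},
  ],
)

```text
time_s: 4.82
position: [0.572, -0.2303, 0.0499]
orientation: [2.61, 1.747, 0.001]
force: [0.2, 0.4, -0.2]
finger_gap: 0.001
```

```bash
python3 - <<'E'
from h import *
o=get_obs();print(o['time_s'],o['position'],np.abs(o['qd']).max())
s=get_image('side')[0][...,::-1]
cv2.imwrite('pics/m2.png',cv2.resize(s[180:330,240:390],None,fx=3,fy=3))
print('tip expected px in crop',(proj('side',o['position'])-[240,180])*3,'point below',(proj('side',np.r_[o['position'][:2],.016])-[240,180])*3)
E
```

```text
4.825 [ 0.57199496 -0.23025936  0.0499155 ] 0.0030549336319907047
tip expected px in crop [246.90646081 243.1527933 ] point below [247.64196603 297.82152701]
```

View pics/m2.png

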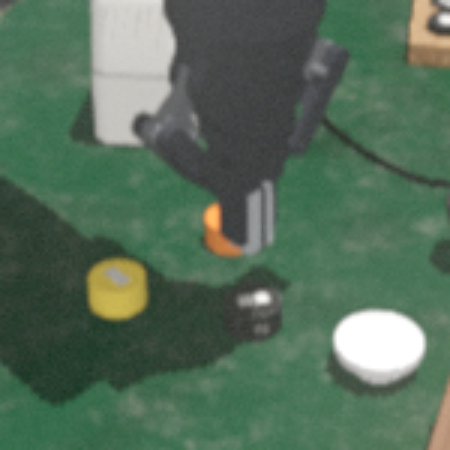

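The fingertips (crop 247,243) hover about 34 mm above the specimen's top (254,299), roughly 2–3 mm off, with nothing touched. I'll nudge slightly and hold.

step_arm(
  deltas=[
    {"tx": 0.0015,"ty": 0.001,"tz": 0,"twist": 0},
    {"tx": 0.0015,"ty": 0.001,"tz": 0,"twist": 0},
    {"tx": 0.0015,"ty": 0.001,"tz": 0,"twist": 0},
    {"tx": 0.0015,"ty": 0.001,"tz": 0,"twist": 0},
    {"tx": 0.0015,"ty": 0.001,"tz": 0,"twist": 0},
    {"tx": 0.0015,"ty": 0.001,"tz": 0,"twist": 0},
    {"tx": 0.0015,"ty": 0.001,"tz": 0,"twist": 0},
    {"tx": 0.0015,"ty": 0.001,"tz": 0,"twist": 0},
    {"tx": 0.0015,"ty": 0.001,"tz": 0,"twist": 0},
    {"tx": 0.0015,"ty": 0.001,"tz": 0,"twist": 0},
    {"tx": 0.0015,"ty": 0.001,"tz": 0,"twist": 0},
    {"tx": 0.0015,"ty": 0.001,"tz": 0,"twist": 0},
  ],
)

```text
time_s: 6.38
position: [0.573, -0.229, 0.0493]
orientation: [2.61, 1.748, 0.0]
force: [-0.4, 0.0, 0.1]
finger_gap: -0.001
```

step_arm(
  deltas=[
    {"tx": 0,"ty": 0,"tz": 0,"twist": 0},
    {"tx": 0,"ty": 0,"tz": 0,"twist": 0},
    {"tx": 0,"ty": 0,"tz": 0,"twist": 0},
    {"tx": 0,"ty": 0,"tz": 0,"twist": 0},
    {"tx": 0,"ty": 0,"tz": 0,"twist": 0},
    {"tx": 0,"ty": 0,"tz": 0,"twist": 0},
    {"tx": 0,"ty": 0,"tz": 0,"twist": 0},
    {"tx": 0,"ty": 0,"tz": 0,"twist": 0},
    {"tx": 0,"ty": 0,"tz": 0,"twist": 0},
    {"tx": 0,"ty": 0,"tz": 0,"twist": 0},
  ],
)

```text
time_s: 7.62
position: [0.573, -0.229, 0.0493]
orientation: [2.61, 1.748, 0.0]
force: [-0.3, 0.3, 0.5]
finger_gap: -0.007
```

step_arm(
  deltas=[
    {"tx": 0,"ty": 0,"tz": -0.02,"twist": 0},
    {"tx": 0,"ty": 0,"tz": -0.06,"twist": 0},
    {"tx": 0,"ty": 0,"tz": -0.11,"twist": 0},
    {"tx": 0,"ty": 0,"tz": -0.16,"twist": 0},
    {"tx": 0,"ty": 0,"tz": -0.19,"twist": 0},
    {"tx": 0,"ty": 0,"tz": -0.2,"twist": 0},
    {"tx": 0.014,"ty": -0.005,"tz": -0.2,"twist": 0},
    {"tx": 0.046,"ty": -0.016,"tz": -0.2,"twist": 0},
    {"tx": 0.091,"ty": -0.033,"tz": -0.2,"twist": 0},
    {"tx": 0.137,"ty": -0.049,"tz": -0.2,"twist": 0},
    {"tx": 0.182,"ty": -0.065,"tz": -0.2,"twist": 0},
    {"tx": 0.228,"ty": -0.081,"tz": -0.2,"twist": 0},
  ],
)

```text
time_s: 9.12
position: [0.5834, 0.0155, 0.2475]
orientation: [-2.608, -1.748, 0.004]
force: [0.2, 0.2, -0.4]
finger_gap: -0.001
```

step_arm(
  deltas=[
    {"tx": 0.046,"ty": -0.016,"tz": 0,"twist": 0},
    {"tx": 0.091,"ty": -0.033,"tz": 0,"twist": 0},
    {"tx": 0.137,"ty": -0.049,"tz": 0,"twist": 0},
    {"tx": 0.182,"ty": -0.065,"tz": 0,"twist": 0},
    {"tx": 0.214,"ty": -0.076,"tz": 0,"twist": 0},
    {"tx": 0.227,"ty": -0.081,"tz": 0.01,"twist": 0},
    {"tx": 0.227,"ty": -0.081,"tz": 0.03,"twist": 0},
    {"tx": 0.227,"ty": -0.081,"tz": 0.06,"twist": 0},
    {"tx": 0.227,"ty": -0.081,"tz": 0.09,"twist": 0},
    {"tx": 0.227,"ty": -0.081,"tz": 0.12,"twist": 0},
    {"tx": 0.227,"ty": -0.081,"tz": 0.13,"twist": 0},
    {"tx": 0.227,"ty": -0.081,"tz": 0.13,"twist": 0},
  ],
)

```text
time_s: 10.62
position: [0.5959, 0.2525, 0.1185]
orientation: [2.611, 1.747, -0.003]
force: [0.2, -0.3, 0.0]
finger_gap: -0.004
```

```bash
python3 - <<'E'
from h import *
from scipy.spatial.transform import Rotation as Ro
o=get_obs();p=np.array(o['position']);print(o['time_s'],p,np.abs(o['qd']).max())
print(Ro.from_rotvec(o['orientation']).inv().apply(np.array([.596,.2535,.05])-p).round(4))
s=get_image('side')[0][...,::-1]
cv2.imwrite('pics/p1.png',cv2.resize(s[80:220,310:510],None,fx=3,fy=3))
E
```

```text
10.625 [0.5959217  0.25250849 0.11850871] 0.02725523540939524
[ 0.0011 -0.0002  0.0685]
```

View pics/p1.png

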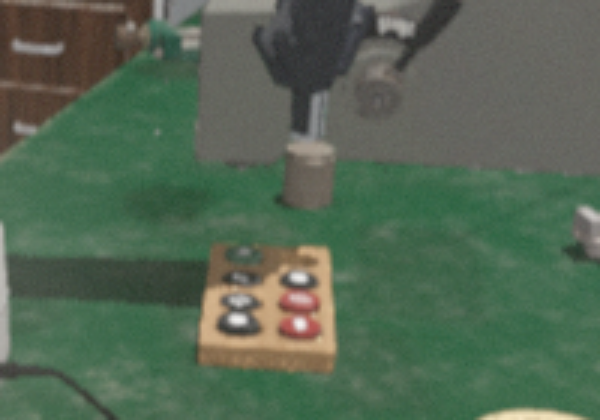

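The fingertips (crop 307,140) are directly above the empty pocket (307,257). The brown cylinder stands behind them and is clear. Descending.

step_arm(
  deltas=[
    {"tx": 0.001,"ty": 0,"tz": 0.015,"twist": 0},
    {"tx": 0.001,"ty": 0,"tz": 0.035,"twist": 0},
    {"tx": 0.001,"ty": 0,"tz": 0.055,"twist": 0},
    {"tx": 0.001,"ty": 0,"tz": 0.065,"twist": 0},
    {"tx": 0.001,"ty": 0,"tz": 0.068,"twist": 0},
    {"tx": 0.001,"ty": 0,"tz": 0.068,"twist": 0},
    {"tx": 0.001,"ty": 0,"tz": 0.068,"twist": 0},
    {"tx": 0.001,"ty": 0,"tz": 0.068,"twist": 0},
  ],
)

```text
time_s: 11.68
position: [0.5973, 0.2545, 0.0519]
orientation: [2.61, 1.748, 0.002]
force: [0.0, 0.0, -1.1]
finger_gap: 0.0
```

step_arm(
  deltas=[
    {"tx": 0,"ty": 0,"tz": 0,"twist": 0},
    {"tx": 0,"ty": 0,"tz": 0,"twist": 0},
    {"tx": 0,"ty": 0,"tz": 0,"twist": 0},
    {"tx": 0,"ty": 0,"tz": 0,"twist": 0},
    {"tx": 0,"ty": 0,"tz": 0,"twist": 0},
    {"tx": 0,"ty": 0,"tz": 0,"twist": 0},
    {"tx": 0,"ty": 0,"tz": 0,"twist": 0},
    {"tx": 0,"ty": 0,"tz": 0,"twist": 0},
    {"tx": 0,"ty": 0,"tz": 0,"twist": 0},
    {"tx": 0,"ty": 0,"tz": 0,"twist": 0},
    {"tx": 0,"ty": 0,"tz": 0,"twist": 0},
    {"tx": 0,"ty": 0,"tz": 0,"twist": 0},
  ],
)

```text
time_s: 13.18
position: [0.5969, 0.2543, 0.0513]
orientation: [2.61, 1.748, 0.0]
force: [-0.4, -0.1, -1.1]
finger_gap: -0.002
```

```bash
python3 - <<'E'
from h import *
o=get_obs();p=np.array(o['position']);print(o['time_s'],p,np.abs(o['qd']).max())
s=get_image('side')[0][...,::-1]
cv2.imwrite('pics/p2.png',cv2.resize(s[100:220,340:460],None,fx=4,fy=4))
print('tip',(proj('side',p)-[340,100])*4,'below',(proj('side',np.r_[p[:2],.017])-[340,100])*4)
E
```

```text
13.175 [0.59689745 0.25431931 0.05131102] 0.0014576618302192719
tip [280.09959544 212.30211808] below [275.69608197 265.81709243]
```

View pics/p2.png

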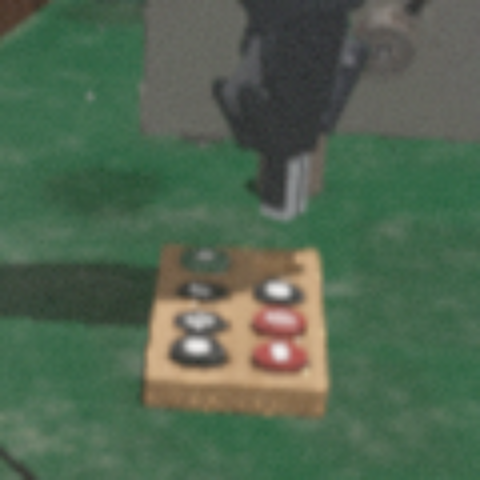

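The tips (crop 280,213) sit about 34 mm above the pocket (≈279,265), within 2 mm of its centre, and everything is undisturbed. I'll finish the hold here.

step_arm(
  deltas=[
    {"tx": 0,"ty": 0,"tz": 0,"twist": 0},
    {"tx": 0,"ty": 0,"tz": 0,"twist": 0},
    {"tx": 0,"ty": 0,"tz": 0,"twist": 0},
    {"tx": 0,"ty": 0,"tz": 0,"twist": 0},
    {"tx": 0,"ty": 0,"tz": 0,"twist": 0},
    {"tx": 0,"ty": 0,"tz": 0,"twist": 0},
    {"tx": 0,"ty": 0,"tz": 0,"twist": 0},
    {"tx": 0,"ty": 0,"tz": 0,"twist": 0},
    {"tx": 0,"ty": 0,"tz": 0,"twist": 0},
    {"tx": 0,"ty": 0,"tz": 0,"twist": 0},
  ],
)

```text
time_s: 14.48
position: [0.5969, 0.2543, 0.0513]
orientation: [2.61, 1.748, -0.0]
force: [-0.9, -0.9, 0.6]
finger_gap: 0.0
```

```bash
python3 -c "
from bench import *
o=get_obs();print(o['time_s'],o['position'],o['force']);print(finish_job())"
```

```text
14.475 [0.59686795 0.25429964 0.05129918] [-0.89981966 -0.936425    0.64855857]
the job is handed in; nothing more can be done
None
```

The job is handed in at 14.5 s, with the arm still pointing at the empty pocket.

- **Specimen:** I drew back from the testing machine with the jaws shut, then held over the lone black one-strip specimen at (0.573, −0.229) for about 2.7 s, about 33 mm above its top.
- **Pocket:** I lifted over the meter and held over the empty far-left pocket at (0.597, 0.254) for about 3 s, about 34 mm above its mouth.

**Checks:** The side view put the fingertips within about 2–3 mm of both centres; I nudged the specimen pose by about 2 mm to correct this. The readings at the end of each move showed about 1 N at most, and the last side views showed nothing moved.

**Limits and disagreements:**
- The two cameras disagreed by 2–3 mm on each point, within about what the calibration allows.
- The arm hid the specimen in the top view, so the close check there used the side view only. I used only the side view for the pocket too.
- My first dark-colour mask gave wrong specimen centres, so I replaced it with pixels read from the enlarged crop.
- The first move call was refused as invalid input because its rows left out tz and twist, so I sent every row in full after that.

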